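# Clamp down the lid of a pressure canner in cross order

## Task

Screw down the lid of the pressure canner on the stove so that it sinks evenly and fully home: turn its four wing nuts clockwise, each by about a half turn until it comes up hard - the red one first, then the black one straight across from it, then the other two, one after the other in either order, finishing each before you start the next. Where a nut comes up hard can only be felt: it runs easily, then stiffly while the lid sinks, then stops; stop turning there and do not force it any further. Leave the other things on the stove where they stand.

Things in the scene. Friction and masses are not known exactly. Their poses are not given: they have to be found in the camera images.
- pot: bright aluminium pressure canner on the stove, 236 mm across its flange, rim 120 mm up; it does not shift. Origin: centre of its underside, z up; the red nut a is on its +x side, b on -x, c on +y, d on -y, all 100 mm from its axis. Two black side handles reach out to 145 mm from the axis, 72 to 92 mm above the stove.
- pot_rim (a point): centre of the pot's sealing rim, 120 mm above the stove, axes as the pot's
- lid: aluminium lid, 244 mm across, 9 mm thick at the nuts, 18 mm in the middle; a black vent weight (top 43 mm over the origin) and a dial gauge (36 mm) stand within 55 mm of its middle. Origin: centre of its underside, z up; starts 5 mm above pot_rim, 0 when home. Each nut lowers its own edge by 2.5 mm, its neighbours' edges by half that; the nuts sink with it by 2.5 to 5 mm.
- nut_a: the RED wing nut (clockwise from above tightens). Wings 76 mm tip to tip, 9 mm thick, 7 to 29 mm above the origin; hub 25 mm across. Origin: nut's axis, 6 mm above the lid's face; z up, x to the wing with a white dot. It runs freely (0.03 N m) for 1.7 to 2.5 rad, different for each nut and not to be seen, then stiffly (0.18 N m) for 0.5 rad while the lid sinks, then stops hard; over 0.65 N m it is forced past its stop.
- tip_a (a point): tip of the white-dotted wing of nut a, 36 mm from the nut's axis, 18 mm above its underside
- rim_a (a point): point in the lid's underside beyond nut a, 115 mm from the lid's middle: its height over pot_rim shows how far that side has to sink
- tab_a (a point): end of the small brass tab on the steel collar (30 mm across) under nut a, 21 mm from the nut's axis; the collar turns with the nut over the stiff 0.5 rad (10 mm at the tab) and must not be forced on past that
- nut_b: the black wing nut straight across the lid from the red one. Same size and axes as nut a: origin on its axis, x along the wing with a white dot. Clockwise from above tightens. Stays where left. Feels like nut a.
- tip_b (a point): tip of the white-dotted wing of nut b, 36 mm from the nut's axis, 18 mm above its underside
- rim_b (a point): point in the lid's underside beyond nut b, 115 mm from the lid's middle: its height over pot_rim shows how far that side has to sink
- tab_b (a point): end of the small brass tab on the steel collar (30 mm across) under nut b, 21 mm from the nut's axis; the collar turns with the nut over the stiff 0.5 rad (10 mm at the tab) and must not be forced on past that
- nut_c: a black wing nut, a quarter way round from the red one (counter-clockwise from above). Same size and axes as nut a: origin on its axis, x along the wing with a white dot. Clockwise from above tightens. Feels like nut a; one wing can be pushed round with closed fingers.
- tip_c (a point): tip of the white-dotted wing of nut c, 36 mm from the nut's axis, 18 mm above its underside
- rim_c (a point): point in the lid's underside beyond nut c, 115 mm from the lid's middle: its height over pot_rim shows how far that side has to sink
- tab_c (a point): end of the small brass tab on the steel collar (30 mm across) under nut c, 21 mm from the nut's axis; the collar turns with the nut over the stiff 0.5 rad (10 mm at the tab) and must not be forced on past that
- nut_d: a black wing nut, a quarter way round from the red one (clockwise from above). Same size and axes as nut a: origin on its axis, x along the wing with a white dot. Clockwise from above tightens. Feels like nut a.
- tip_d (a point): tip of the white-dotted wing of nut d, 36 mm from the nut's axis, 18 mm above its underside
- rim_d (a point): point in the lid's underside beyond nut d, 115 mm from the lid's middle: its height over pot_rim shows how far that side has to sink
- tab_d (a point): end of the small brass tab on the steel collar (30 mm across) under nut d, 21 mm from the nut's axis; the collar turns with the nut over the stiff 0.5 rad (10 mm at the tab) and must not be forced on past that
- tea_tin: green tea tin with a wooden lid, 92 mm across, 120 mm tall; stands by, origin under its middle
- salt_shaker: glass salt shaker with a grey top, 44 mm across, 90 mm tall; stands by, origin under its middle
- spice_jar: glass spice jar with a red cap, 45 mm across, 106 mm tall; stands by, origin under its middle
- mug: cream mug, 86 mm across, 98 mm tall, handle on one side; stands by, origin under its middle

How it is judged:
By the outcome, as a careful person would: the job done as asked, in the order asked, and still so for the second after the job is handed in, with the robot touching nothing.
It also fails if it takes over 72 s, if anything falls off the work surface, if the arm or the gripper's body presses on something with over 40 N, if the wrist force passes 120 N, or if a joint passes its speed limit or range.

## Robot

A 6-joint arm with a two-finger parallel gripper is mounted at the origin on a cart in front of the work surface, level with it; the furniture and walls round the work are solid. World frame = base frame: x ahead of the robot, y to its left, z up, the work surface at z = 0. Lengths are in mm, angles in rad, forces in N, time in s.
With the tool pointing down it reaches from about 275 to 975 mm from the base axis. Payload 8.4 kg.
Tool frame: the origin (TCP) lies on the front face of the gripper's body, between the roots of the fingers; the fingertips stand 88 mm ahead of it and the grasp point (between the pads) lies 69 mm ahead of it (grip_point_offset is the distance from the TCP to the grasp point, in mm); z points along the fingers, y is the line along which they close (so a half turn about z gives the same grasp; the last joint's range is limited). The gripper opens to 92 mm and grips with 3 to 60 N. Pads are 20 mm wide; open, the fingers measure 128 mm over their backs; the gripper's body (75 mm by 189 mm) begins 69 mm behind the grasp point.
Start: joints at [1.315, 0.353, 1.633, -0, 1.155, -0.002], TCP at [156.926, 604.982, 302.683] pointing down, gripper open.
Joint ranges: [-2.63, 2.63], [-0.92, 2.1], [0.06, 2.66], [-1.3, 4.44], [0, 2.69], [-3.02, 3.02]. Speed limits (rad/s): [2.22, 2.22, 2.79, 3.14, 3.14, 3.14].

## Interface

Orientations are given as a rotation vector (axis times angle).
In Python, from station import * gives the robot as it stands. Calls block until the motion is done:
- move_ptp(position, orientation): joint-space move of the TCP to a pose.
- move_linear(position, attitude=None, rate=150, contact_N=None): straight line of the TCP; attitude=None keeps the orientation; rate is the mean speed in mm/s. With contact_N (N) it stops when the force on the tool has changed by that much, and returns True; else False.
- goto_joints(angles): joint-space move.
- release() and clamp(): open the fingers fully, or close them until they stop; the grip force is fixed at half the most.
- sleep(seconds).
- inverse_kinematics(position, orientation): joint angles nearest the present ones, or None.
- state(): the state.
- grab_frame(name): name is "scene" or "side" or "wrist"; returns the picture (384x512x3 uint8, red, green, blue); there is no depth.
- camera_params(name): a dict with "camera_matrix" (3x3 intrinsics, pixels), "eye" and "attitude" of the camera in the world; the wrist camera has in their place "T_tool_cam" (4x4, takes a point from camera to tool coordinates, whose origin is the TCP and whose axes are the flange's). Camera axes: x right, y up, looking along -z (the intrinsics and any distortion apply to the point x, -y, -z); pixel columns grow to the right and rows downward; lengths in mm; the calibration is good to about 2 mm. A picture is of the moment at which its call begins: read the wrist's pose just before it. camera_params takes no time and is no camera call.
A pose or a line that the arm cannot do raises MotionError and nothing moves.
- finish_job(): hands the job in; it is judged then, once.
Trained networks look in the newest picture that a camera, given by its name, has taken for a name from the list of things; names that differ only in an ending like _2 or _b are one class to them, and where a whole thing is asked for, a point or a joint stands for the part that bears it (a point fixed in the world has none). Each returns a list of dicts, best first, with "conf" (0 to 1); they miss things now and then, are a little off and sometimes report something else, mostly with a low value. They report only what shows in the picture. A call takes as long as a camera call.
- look_for(thing, camera): "centre" ([x, y, z] in mm, in the coordinates of the camera as it stood for that picture, good to about 4 mm: the middle of the surface that is visible of it).
- tip_of(thing, camera): "centre" ([x, y, z] in mm, in the coordinates of the camera as it stood for that picture, good to about 4 mm: a listed point, or the origin of a listed thing).
The state is a dict: "clock": time; "joint_pos": joint angles; "joint_vel": joint speeds; "tau": joint torques, N m; "ee_pos": TCP position; "tcp_rot": TCP orientation; "contact_force": force on the tool from outside, world axes, zero at the start; "wrist_torque": the same for the moment, N m; "opening": opening from 0.0 (shut) to 1.0 (fully open); "finger_force": force on a finger pad.
Only numpy, scipy, OpenCV 4.12 (cv2) and the standard library are available. Lean on these libraries where they do the work, as an engineer would, in place of code of your own. Each camera call takes 0.05 s, during which the arm holds its last target. There are 200 camera calls.

## Working session

There is one attempt and no reset: what is moved stays moved. The work goes in short steps, each a Python script; the robot and the scene stay as the last script left them, time stands still between calls to the robot, and variables do not carry over. Pictures are saved under pics/ and viewed, at most 10 in all, crops included, and the job is handed in when it is done.

```bash
ls; mkdir -p pics; cat > h.py <<'E'
from station import *
import numpy as np, cv2
from scipy.spatial.transform import Rotation as R
def cam_pose(c, st=None):
    p=camera_params(c)
    if 'T_tool_cam' in p:
        T=np.eye(4);T[:3,:3]=R.from_rotvec(st['tcp_rot']).as_matrix();T[:3,3]=st['ee_pos']
        return T@np.array(p['T_tool_cam'])
    T=np.eye(4);a=np.array(p['attitude']);T[:3,:3]=a if a.shape==(3,3) else R.from_rotvec(a).as_matrix();T[:3,3]=p['eye'];return T
def w(T,c): return T[:3,:3]@np.array(c)+T[:3,3]
def save(im,n): cv2.imwrite('pics/'+n,im[:,:,::-1])
E
python3 - <<'E'
from h import *
for c in ['scene','side','wrist']:
    print(c,camera_params(c))
s=state();print(s)
ims=[grab_frame(c) for c in ['scene','side']]
save(cv2.resize(np.vstack(ims),None,fx=.78,fy=.78),'a.png')
save(ims[0],'scene0.png')
for c in ['scene','side']:
    T=cam_pose(c)
    for t in ['pot','lid','nut_a','nut_b','nut_c','nut_d','tip_a','tip_b','tea_tin','salt_shaker','spice_jar','mug']:
        print(c,t,[(np.round(w(T,d['centre'])).tolist(),round(d['conf'],2)) for d in tip_of(t,c)][:5])
print(state()['clock'])
E
```

```text
pics
scene {'camera_matrix': array([[493.57824898,   0.        , 253.15084891],
       [  0.        , 493.57824898, 182.30466935],
       [  0.        ,   0.        ,   1.        ]]), 'eye': array([   80.85851596, -1140.6447893 ,  1056.78970308]), 'attitude': array([ 0.89017089, -0.21720558, -0.39350875])}
side {'camera_matrix': array([[421.91129095,   0.        , 253.32231658],
       [  0.        , 421.91129095, 196.12116785],
       [  0.        ,   0.        ,   1.        ]]), 'eye': array([400.62576606, 868.66104926, 888.44153932]), 'attitude': array([ 0.16623603, -1.27383191, -2.64027118])}
wrist {'camera_matrix': array([[290.24133844,   0.        , 259.64941842],
       [  0.        , 290.24133844, 190.03675891],
       [  0.        ,   0.        ,   1.        ]]), 'T_tool_cam': array([[-3.12878486e-04,  9.67170972e-01,  2.54126372e-01,
         7.08564846e+01],
       [ 9.99999907e-01,  2.26790885e-04,  3.68056633e-04,
        -1.14325830e-02],
       [ 2.98340146e-04,  2.54126464e-01, -9.67170952e-01,
        -8.22796185e+01],
       [ 0.00000000e+00,  0.00000000e+00,  0.000
[... 2729 characters left out ...]
, 0.72), ([537.0, -173.0, 139.0], 0.66), ([438.0, -66.0, 138.0], 0.55), ([645.0, -76.0, 143.0], 0.45)]
side tip_a [([462.0, -96.0, 157.0], 0.55), ([637.0, -42.0, 161.0], 0.55), ([521.0, 3.0, 162.0], 0.49), ([566.0, -157.0, 161.0], 0.48), ([448.0, -323.0, 3.0], 0.42)]
side tip_b [([462.0, -96.0, 157.0], 0.55), ([637.0, -42.0, 161.0], 0.55), ([521.0, 3.0, 162.0], 0.49), ([566.0, -157.0, 161.0], 0.48), ([448.0, -323.0, 3.0], 0.42)]
side tea_tin [([787.0, 124.0, -3.0], 0.7)]
side salt_shaker [([790.0, -2.0, 2.0], 0.62), ([538.0, -75.0, 119.0], 0.48), ([546.0, 44.0, 121.0], 0.45)]
side spice_jar [([786.0, -90.0, -3.0], 0.7)]
side mug [([449.0, -324.0, 1.0], 0.76), ([787.0, 121.0, 2.0], 0.25)]
1.3
```

View pics/a.png

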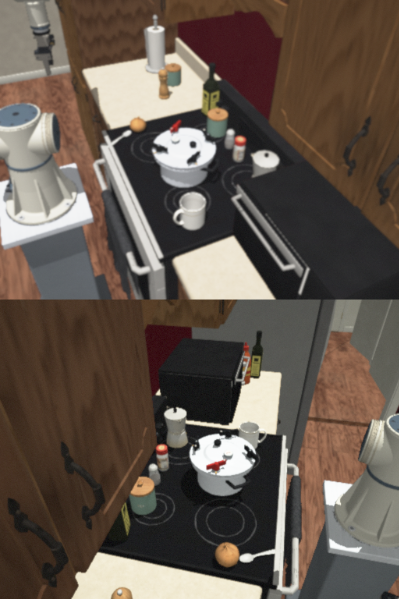

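The red nut (175,127 in the scene picture) is on the pot's +y-world side at about (546,28). From there b is at about (534,-174), c at (437,-68) and d at (642,-77). Next I look from above with the wrist camera.

```bash
cat >> h.py <<'E'
def down(yaw): return (R.from_euler('z',yaw)*R.from_euler('x',np.pi)).as_rotvec()
E
python3 - <<'E'
from h import *
import pickle
P=[540,-73,335]
out=[]
for k,yaw in enumerate([1.4,0.0,2.8]):
    move_ptp(P,down(yaw)); sleep(0.2)
    for j in range(3):
        s=state(); im=grab_frame('wrist'); T=cam_pose('wrist',s)
        if j==0: save(im,f'w{k}.png')
        for t in ['nut_a','tip_a','tab_a','lid','pot']:
            for d in tip_of(t,'wrist'):
                if d['conf']>.3: out.append((k,t,w(T,d['centre']),d['conf']))
    print(s['clock'],s['joint_pos'],s['ee_pos'],T[:3,3])
pickle.dump(out,open('m.pkl','wb'))
for t in ['nut_a','tip_a','tab_a','lid','pot']:
    print(t)
    for k in range(3): print(k,sorted([tuple(np.round(o[2]).astype(int).tolist()) for o in out if o[0]==k and o[1]==t]))
E
```

```text
4.85 [-1.37165713e-01  1.97532327e-01  1.76953587e+00 -1.38157061e-05
  1.17453449e+00  3.36980569e-02] [539.98866905 -73.02523694 334.9972076 ] [552.6330522   -2.82398096 417.27590179]
7.2167 [-1.37102783e-01  1.97567169e-01  1.76952844e+00 -2.91396822e-05
  1.17451021e+00  1.43365236e+00] [540.00447909 -72.99667443 334.98144286] [611.89472066 -73.13362915 417.25987949]
10.6917 [-1.37117134e-01  1.97546190e-01  1.76953069e+00 -4.76486328e-05
  1.17453458e+00 -1.36630263e+00] [539.99424567 -73.00783259 334.99189869] [473.24447311 -49.23494635 417.27220335]
nut_a
0 [(440, -63, 144), (441, -64, 146), (533, -177, 143), (534, -173, 143), (536, -175, 142), (546, 28, 139), (547, 28, 139), (547, 29, 140), (636, -76, 143), (637, -76, 140), (639, -74, 141)]
1 [(438, -63, 142), (440, -62, 146), (441, -65, 144), (532, -176, 144), (534, -177, 142), (534, -176, 143), (545, 30, 141), (547, 28, 137), (548, 39, 126), (550, 30, 139), (637, -76, 139), (637, -76, 144), (637, -75, 137)]
2 [(441, -64, 147), (442, -65, 142), (532, -177, 145), (535, -176, 143), (537, -178, 142), (546, 27, 139), (547, 26, 1
[... 1167 characters left out ...]
9, 139), (654, -93, 138), (655, -93, 138)]
2 [(421, -73, 140), (422, -72, 137), (426, -73, 140), (441, -65, 145), (536, 49, 137), (539, -192, 139), (541, -193, 137), (542, -191, 137), (543, 51, 134), (544, -72, 123), (654, -93, 140), (654, -90, 139), (656, -91, 138)]
lid
0 [(540, -68, 127), (541, -68, 124), (543, -71, 122)]
1 [(542, -75, 125), (543, -67, 123), (546, -74, 4), (566, -158, 162)]
2 [(543, -71, 127), (544, -70, 125), (565, -158, 158)]
pot
0 [(542, -76, 2), (544, -76, 2), (545, -72, 3), (566, -159, 160), (635, -45, 161)]
1 [(439, -65, 145), (442, -67, 144), (543, -76, 1), (543, -70, 1), (546, -74, 3)]
2 [(541, 50, 138), (544, -73, 3), (545, -74, 3), (546, -73, 4), (659, -81, 120)]
```

View pics/w0.png

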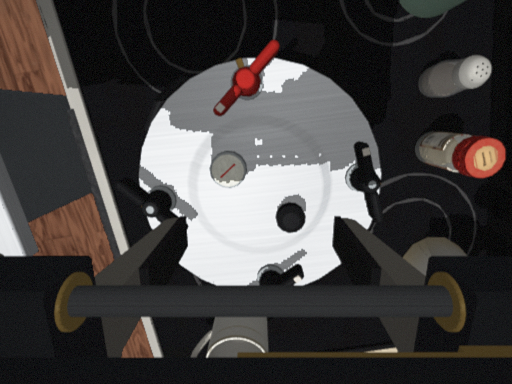

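View pics/w1.png

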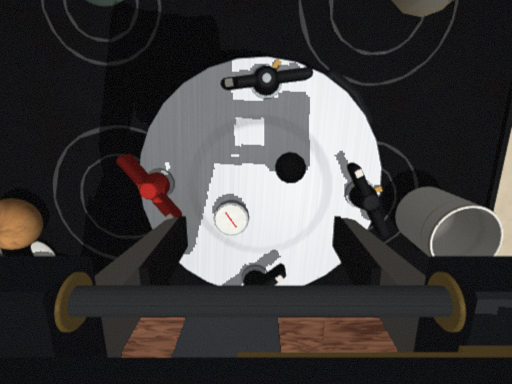

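From above, the wings, gauge (228,170) and vent weight (290,215) show clearly, and both stand well inside the nuts. I'll push one wing of each nut with closed fingers. That needs no fine centring or opening room, and the tangential force shows the stop. I start with the red nut.

```bash
cat > turn.py <<'E'
from h import *
C=np.array([540.5,-72.5])
NUT=dict(a=([546.7,28],-2.479),b=([534.4,-174.5],.47),c=([440.5,-65],-.91),d=([638.5,-77],1.70))
RR,TT,B,Z=30,24,.12,237
wrap=lambda a:(a+np.pi)%(2*np.pi)-np.pi
def pose(ax,th,flip,z):
    u=np.array([np.cos(th),np.sin(th)]);t=np.array([-u[1],u[0]])
    p=np.array(ax)+RR*u+TT*t
    return [p[0],p[1],z], th-B+flip*np.pi
def plan(n):
    ax,th=NUT[n];best=None
    for wng in (0,1):
        for f in (0,1):
            th0=th+wng*np.pi
            (x,y,_),yaw=pose(ax,th0+.25,f,Z)
            q6=wrap(np.arctan2(y,x)+np.pi/2-yaw)
            clr=min(np.hypot(*(np.array(pose(ax,th0+.25-k,f,Z)[0][:2])-C)) for k in np.linspace(0,3.2,20))
            if -2.9<q6<-.45 and (best is None or clr>best[0]): best=(clr,th0,f,q6)
    return best
def tang(th,F0):
    F=np.array(state()['contact_force'])-F0
    # resisting force on the tool acts counter-clockwise
    return F@np.array([-np.sin(th),np.cos(th),0]),F
def turn(n):
    ax,_=NUT[n];clr,th0,f,q6=plan(n);print(n,'clr %.0f th0 %.2f q6 %.2f'%(clr,th0,q6),'t',state()['clock'])
    th=th0+.25
    p,y=pose(ax,th,f,290); move_ptp(p,down(y))
    if state()['opening']>.05: clamp()
    p,y=pose(ax,th,f,Z)
    if move_linear(p,down(y),rate=80,contact_N=10): print('contact on way down',state()); return
    sleep(.1);F0=np.array(state()['contact_force']);print('down t',state()['clock'],'F0',F0.round(1))
    end=th0-1.55
    for th in np.linspace(th,end,7)[1:]:
        p,y=pose(ax,th,f,Z)
        if move_linear(p,down(y),rate=50,contact_N=20): print('!! contact in fast run',th,tang(th,F0)); return
    print('fast end t',state()['clock'],tang(th,F0)[0].round(2))
    log=[];ok=False
    while th>th0-3.35:
        th-=.12;p,y=pose(ax,th,f,Z)
        hit=move_linear(p,down(y),rate=14,contact_N=7)
        s=state();yw=R.from_rotvec(s['tcp_rot']).as_euler('zyx')[0]
        ft,F=tang(th,F0);log.append((round(th0-th,2),round(ft,1),hit))
        if ft>7.5: ok=True;break
        if hit: th+=.12-abs(wrap(y+.12-yw)) if 0 else 0
    d=R.from_rotvec(s['tcp_rot']).as_matrix()[:,0]
    print('STOP' if ok else 'NO STOP',log,'turned',round(float(th0-(wrap(np.arctan2(d[1],d[0])+B-f*np.pi-th0)+th0))%(2*np.pi),3),'F',F.round(1),'tau',np.round(s['wrist_torque'],2))
    cur=np.array(s['ee_pos']);t=np.array([-np.sin(th),np.cos(th),0])
    move_linear((cur+6*t).tolist(),rate=40); move_linear((cur+6*t+[0,0,290-cur[2]]).tolist(),rate=100)
    print('t',state()['clock'])
E
python3 - <<'E'
from turn import *
for n in 'abcd': print(n,plan(n))
turn('a')
s=state();im=grab_frame('wrist');save(im,'aft_a.png')
E
```

```text
a (np.float64(62.46163583046023), -2.479, 0, np.float64(-2.3824124851474995))
b (np.float64(64.17820418762464), 0.47, 1, np.float64(-2.4181961444541376))
c (np.float64(62.05516482155368), -0.91, 1, np.float64(-0.9245343385732028))
d None
a clr 62 th0 -2.48 q6 -2.38 t 10.9917
down t 14.2083 F0 [-0.1 -0.2 -0.8]
fast end t 16.9083 -1.02
STOP [(np.float64(1.67), np.float64(0.7), False), (np.float64(1.79), np.float64(-0.0), False), (np.float64(1.91), np.float64(0.5), False), (np.float64(2.03), np.float64(0.0), False), (np.float64(2.15), np.float64(1.8), False), (np.float64(2.27), np.float64(4.1), False), (np.float64(2.39), np.float64(3.2), False), (np.float64(2.51), np.float64(4.7), False), (np.float64(2.63), np.float64(4.0), False), (np.float64(2.75), np.float64(7.8), False)] turned 2.75 F [-7.   3.5 -1.2] tau [0.56 1.28 0.02]
t 22.6667
```

```bash
sed -i 's/q6<-.45/q6<-.3/; s/ft>7.5/ft>8.5/; /if hit: th+=/d' turn.py
python3 - <<'E'
from turn import *
for c in ['scene','side','wrist']:
  for j in range(2):
    s=state();im=grab_frame(c);T=cam_pose(c,s)
    for t in ['tab_a','tip_a']:
        r=[w(T,d['centre']) for d in tip_of(t,c) if d['conf']>.3]
        print(c,t,[np.round(x).astype(int).tolist() for x in r if np.hypot(*(x[:2]-[546.7,28]))<45])
print(plan('d'),state()['clock'])
E
```

```text
scene tab_a [[551, 48, 132]]
scene tip_a [[559, 63, 155]]
scene tab_a [[550, 46, 132]]
scene tip_a []
side tab_a [[551, 50, 136]]
side tip_a [[555, 58, 155]]
side tab_a [[551, 51, 137]]
side tip_a [[559, 60, 159]]
wrist tab_a [[551, 49, 132]]
wrist tip_a [[559, 63, 158]]
wrist tab_a [[552, 50, 135]]
wrist tip_a [[559, 64, 158]]
(np.float64(66.20347535286245), 1.7, 0, np.float64(-0.3547891904086722)) 23.6167
```

The red nut's tab has moved about 11 mm (0.49 rad), so the nut is home. Next is b, straight across.

```bash
cat >> turn.py <<'E'
def check(n):
    ax=np.array(NUT[n][0])
    for c in ['scene','side','wrist']:
        s=state();grab_frame(c);T=cam_pose(c,s)
        for t in ['tab_a','tip_a']:
            r=[w(T,d['centre'])[:2]-ax for d in tip_of(t,c) if d['conf']>.3]
            print(c,t,[(np.round(x).astype(int).tolist(),round(float(np.arctan2(x[1],x[0])),2)) for x in r if np.hypot(*x)<45])
E
python3 - <<'E'
from turn import *
turn('b');check('b')
E
```

```text
b clr 64 th0 0.47 q6 -2.42 t 23.6167
down t 27.2167 F0 [0.2 0.1 0.4]
fast end t 29.9167 1.06
STOP [(np.float64(1.67), np.float64(0.2), False), (np.float64(1.79), np.float64(-0.1), False), (np.float64(1.91), np.float64(1.2), False), (np.float64(2.03), np.float64(3.1), False), (np.float64(2.15), np.float64(3.3), False), (np.float64(2.27), np.float64(4.1), False), (np.float64(2.39), np.float64(3.3), False), (np.float64(2.51), np.float64(5.8), False), (np.float64(2.63), np.float64(11.0), False)] turned 2.629 F [10.2 -4.5 -5.9] tau [-0.83 -1.89  0.02]
t 35.225
scene tab_a [([-10, -19], -2.03), ([-2, -1], -2.55)]
scene tip_a [([-10, -32], -1.87)]
side tab_a [([-2, -20], -1.68)]
side tip_a [([-12, -35], -1.9)]
wrist tab_a [([-1, -18], -1.61)]
wrist tip_a [([-10, -38], -1.84)]
```

```bash
python3 - <<'E'
from turn import *
turn('c');check('c')
E
```

```text
c clr 62 th0 -0.91 q6 -0.92 t 35.675
down t 37.7333 F0 [ 0.7  0.4 -0.1]
fast end t 40.4333 -0.48
STOP [(np.float64(1.67), np.float64(-0.1), False), (np.float64(1.79), np.float64(0.4), False), (np.float64(1.91), np.float64(0.5), False), (np.float64(2.03), np.float64(0.9), False), (np.float64(2.15), np.float64(0.6), False), (np.float64(2.27), np.float64(3.9), False), (np.float64(2.39), np.float64(3.2), False), (np.float64(2.51), np.float64(4.2), False), (np.float64(2.63), np.float64(3.7), False), (np.float64(2.75), np.float64(4.1), False), (np.float64(2.87), np.float64(9.4), False)] turned 2.869 F [-4.2 -8.7 -0.8] tau [-1.61  0.75  0.05]
t 46.6667
scene tab_a [([-22, 4], 2.96)]
scene tip_a [([-31, 14], 2.72), ([-3, -4], -2.23)]
side tab_a [([-18, 8], 2.72)]
side tip_a [([-35, 12], 2.81)]
wrist tab_a [([-16, 4], 2.89)]
wrist tip_a [([-34, 14], 2.74)]
```

```bash
python3 - <<'E'
from turn import *
turn('d');check('d');print(state()['joint_pos'][5])
save(grab_frame('scene')[100:300,100:350],'fin.png')
for n in 'abc':
    print(n);check(n)
E
```

```text
d clr 66 th0 1.70 q6 -0.35 t 47.1167
down t 50.175 F0 [ 0.4  0.1 -0.3]
fast end t 52.875 0.02Traceback (most recent call last):
  File "<stdin>", line 2, in <module>
  File "turn.py", line 40, in turn
    hit=move_linear(p,down(y),rate=14,contact_N=7)
station.MotionError: the arm cannot follow that straight line within its joint ranges
```

```bash
python3 - <<'E'
from turn import *
s=state();print(s['clock'],s['joint_pos'].round(2),s['ee_pos'],s['contact_force'].round(1))
d=R.from_rotvec(s['tcp_rot']).as_matrix()[:,0];print('turned',(1.70-(np.arctan2(d[1],d[0])+B))%(2*np.pi))
E
```

```text
58.9417 [-0.15  0.49  1.57  0.    1.07  2.95] [ 670.72860503 -101.40500145  237.82605649] [ 7.8  5.  -5. ]
turned 3.1106232912382
```

```bash
python3 - <<'E'
from turn import *
check('d')
s=state();cur=np.array(s['ee_pos']);th=-1.41;t=np.array([-np.sin(th),np.cos(th),0])
print(tang(th,np.array([.4,.1,-.3])),np.round(s['wrist_torque'],2))
im=grab_frame('side');save(cv2.resize(im[150:320,200:380],None,fx=3,fy=3),'side_d.png')
move_linear((cur+6*t).tolist(),rate=40);move_linear((cur+6*t+[0,0,50]).tolist(),rate=100)
check('d');print(state()['clock'])
im=grab_frame('scene');save(cv2.resize(im[130:260,170:300],None,fx=4,fy=4),'scene_d.png')
E
```

```text
scene tab_a [([12, -18], -0.97)]
scene tip_a [([17, -34], -1.11)]
side tab_a [([12, -20], -1.01)]
side tip_a [([20, -35], -1.05)]
wrist tab_a [([9, -21], -1.15)]
wrist tip_a [([15, -31], -1.12)]
(np.float64(7.257361787561701), array([ 6.76342726,  3.63002124, -3.43760376])) [ 0.83 -1.28  0.01]
scene tab_a [([11, -17], -1.02)]
scene tip_a [([19, -31], -1.02)]
side tab_a [([15, -18], -0.86)]
side tip_a [([19, -34], -1.06)]
wrist tab_a [([10, -22], -1.14)]
wrist tip_a [([21, -32], -1.0)]
60.8667
```

View pics/scene_d.png

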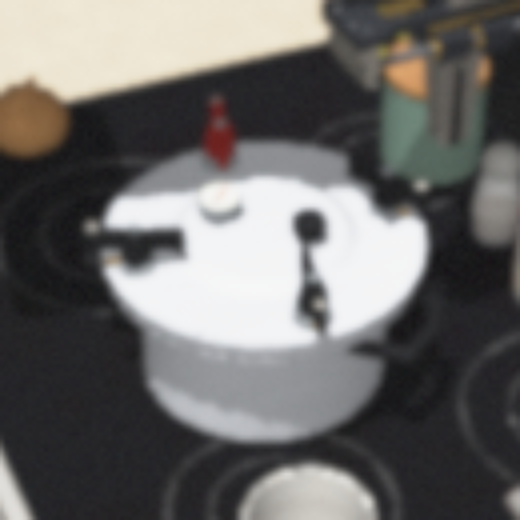

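The force held at 7–8 N against about 4 N while stiff, and the wrist camera's tab shift is about 10 mm. Both say d is home, but the log was cut short, so I push the same wing once more to confirm.

```bash
python3 - <<'E'
from turn import *
s=state();c0=np.array(s['ee_pos']);th=-1.41;t=np.array([-np.sin(th),np.cos(th),0])
dn=c0.copy();dn[2]=237
print('down hit',move_linear(dn.tolist(),rate=100,contact_N=10));F0=np.array(state()['contact_force'])
for k in [3,5,6,7,8,9,10,11,12]:
    move_linear((dn-k*t).tolist(),rate=14,contact_N=8)
    ft=tang(th,F0)[0];print(k,round(float((dn-state()['ee_pos'])@t),2),round(float(ft),1))
    if ft>9.5: break
cur=np.array(state()['ee_pos'])
move_linear((cur+6*t).tolist(),rate=40);move_linear((cur+6*t+[0,0,50]).tolist(),rate=100)
print(state()['clock'])
E
```

```text
down hit False
3 2.76 0.4
5 4.17 4.3
6 4.77 5.7
7 5.29 7.6
8 5.84 9.1
9 6.41 10.9
64.25
```

```bash
python3 -c "
from station import *
print(finish_job())"
```

```text
the job is handed in; nothing more can be done
None
```

I turned all four wing nuts clockwise to their hard stops in the order red (a), b, c, d, none past an estimated 0.41 N m, and handed the job in at about 64 s; the last nut's log was cut short by a joint limit, so I pushed it once more and felt it hard at the same place.

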